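# Dock the castings tray on its presence switch behind the pawl

### The job

The blue tray of ring castings stands outside its dock, because the dock's one-way pawl lies across the mouth. Swing the pawl fully open by its red-tipped pin, slide the tray along the bed, without lifting or tipping it, fully home against the end stops so that its edge presses in the sprung switch lever, then swing the pawl fully back across the mouth behind the tray. Leave the other tools where they are.

Things in the scene. Friction and masses are not known exactly. Their poses are not given: they have to be found in the camera images.
- dock: Fixed grey tray dock. Bed 150 mm wide (its x), its top 10 mm above the table, from y = -235 to 145 mm. Origin: table height, centre line, channel mouth; z up; the tray goes in along +y. Aluminium side rails 24 mm high above the bed, inner faces at x = +-58 mm, from y = 14 to 110 mm; flared lead-ins from y = -5 to 14 mm. Bare bed outside the mouth (y below 0). Placed and turned differently each time.
- stop_line (a point): Point on the dock's centre line at bed height, y = 100 mm, in the plane of the two black rubber end stops (24 mm high, at x = +-40 to 58 mm) that the home tray's leading edge rests on. The switch lever lies between the stops.
- tray: Loose blue tray, rings in grey foam, all below the rim: 110 mm (x) by 100 mm (y) by 22 mm high, walls 4 mm, 0.25 to 0.5 kg. Origin: centre of underside. Starts on the bed outside the mouth, square to the dock within 0.2 rad, up to 15 mm off the centre line. Home: centre at dock x = 0, y = 50 mm, trailing edge at dock y = 0. Sliding takes 1 to 4 N.
- pawl (a joint): Angle (rad) of the steel pawl: bar 56 mm long, 10 wide, 6 to 18 mm above the bed. 0 = across the mouth, pointing to dock -x (hard stop; blocks the tray going in; its inner face at dock y = -7 mm, so it shuts only behind a home tray). Grows as the free end swings outward, counter-clockwise from above; 1.5 (stop) = fully open, pointing to dock -y, clear of the tray. Stays where left; starts at 0 to 0.25.
- pawl_pin (a point): Centre of the top of the pawl's upright red-tipped pin: 12 mm diameter (red tip 13 mm), 40 mm from the pivot, free from 18 to 60 mm above the bed (top 70 mm above the table). Push or pinch it to swing the pawl: about 2.5 N.
- pawl_pivot (a point): The pawl's upright pivot axis, at bed height, beside the mouth: dock x = 86 mm, y = -12 mm. Its hub is 18 mm in diameter and reaches 22 mm above the bed.
- switch_lever (a joint): Angle (rad) of the brass limit-switch lever at the inner end of the channel, hinged on the black switch body about an upright axis. 0 = free; about 0.45 with the tray on the end stops; the switch is made above 0.38. Its light spring (0.6 N at the roller) pushes outward, less than the tray's friction: the tray stays when let go.
- lever_roller (a point): Centre of the lever's yellow roller (10 mm diameter, 7 to 19 mm above the bed), 55 mm from its hinge. Free, the roller reaches 22 mm in front of the end stops.
- pliers: red-handled pliers lying flat, about 150 mm long, 13 mm high; bystander, beside the dock on the robot's side. Origin at its underside. Not to be disturbed.
- hammer: small hammer lying flat, 220 mm; bystander. Origin at its underside. Not to be disturbed.
- brush: bench brush lying flat; bystander. Origin at its underside. Not to be disturbed.
- burr_cup: open steel cup, 64 mm across, 75 mm high; bystander. Origin at its underside. Not to be disturbed.
- flux_jar: amber jar with black cap, 56 mm across, 60 mm high; bystander. Origin at its underside. Not to be disturbed.
- ring_gauge: brass ring, 48 mm across, 20 mm high; bystander, beside the dock on its far side. Origin at its underside. Not to be disturbed.
There are look-alikes about, which are no part of the job. There is more than one size of the tray; the one meant has the size given above.

How it is judged (in metres and radians):
On the way, in this order (a step that is already met when the one before it is completed fails the run):
1. the pawl is swung open while the tray is still outside the mouth (value of joint pawl above 1.2 rad and y of tray in the frame of dock below -0.04 m), for 0.2 s.
2. the tray is fully home and its edge presses in the switch lever, the pawl still open (value of joint switch_lever above 0.38 rad and y of tray in the frame of dock above 0.045 m and x of tray in the frame of dock between -0.006 and 0.006 m and z of tray in the frame of dock below 0.014 m and angle between the y axis of tray and the y axis of dock, either way round below 0.07 rad and angle between tray's own z axis and vertical below 0.05 rad and value of joint pawl above 0.9 rad), for 0.2 s.
At the end, for the whole second after the job is handed in: The tray stands flat on the bed, fully home and at rest: centre within 6 mm of the dock's centre line and within 5 mm of home, square to the dock within 0.07 rad, the switch lever pressed past 0.38 rad, and the pawl back across the mouth behind it (below 0.15 rad) (value of joint switch_lever above 0.38 rad and y of tray in the frame of dock above 0.045 m and x of tray in the frame of dock between -0.006 and 0.006 m and z of tray in the frame of dock below 0.014 m and angle between the y axis of tray and the y axis of dock, either way round below 0.07 rad and angle between tray's own z axis and vertical below 0.05 rad and value of joint pawl below 0.15 rad and linear speed of tray below 0.01 m/s); the robot touches nothing.
It fails at once if the tray is lifted off the bed or tipped (height (world z) of tray above 0.035 m or angle between tray's own z axis and vertical above 0.25 rad).
It fails at once if another tool is moved by more than 30 mm (distance of any of pliers, hammer, brush, burr_cup, flux_jar, ring_gauge from where it was at the start of the episode above 0.03 m).
It also fails if it takes over 67 s, if anything falls off the work surface, if the arm or the gripper's body presses on something with over 40 N, if the wrist force passes 120 N, or if a joint passes its speed limit or range.

### The arm

A 6-joint arm with a two-finger parallel gripper is mounted at the origin on the work surface. World frame = base frame: x ahead of the robot, y to its left, z up, the work surface at z = 0. Lengths are in mm, angles in rad, forces in N, time in s.
With the tool pointing down it reaches from about 350 to 800 mm from the base axis. Payload 7.3 kg.
Tool frame: the origin (TCP) lies on the centre line of the jaws, within the pads' length; the fingertips stand env.tcp_to_tips ahead of it and the grasp point (between the pads) is the TCP (env.tcp_to_tips is the distance from the TCP to the fingertips, in mm); z points along the fingers, y is the line along which they close (so a half turn about z gives the same grasp; the last joint's range is limited). The gripper opens to 85 mm and grips with 20 to 120 N. Pads are 22 mm wide; open, the fingers measure 114 mm over their backs; the gripper's body (76 mm by 85 mm) begins 54 mm behind the grasp point. The pads swing forward as they close: fully open they stand 13 mm farther back than shut.
Start: joints at [-1.441, 0.342, 1.524, -0, 1.275, -0.146], TCP at [142.988, -505.17, 250.322] pointing down, gripper open.
Joint ranges: [-2.53, 2.53], [-0.77, 2.02], [0.04, 2.7], [-1, 4.14], [0.28, 2.66], [-3.11, 3.11]. Speed limits (rad/s): [2.57, 2.57, 3.14, 3.14, 3.14, 3.14].

### API

Orientations are given as a 3x3 rotation matrix whose columns are the frame's x, y, z axes.
In Python, from cell import env, cams gives the robot as it stands. Calls block until the motion is done:
- env.goto(position, orientation): joint-space move of the TCP to a pose.
- env.move_straight(position, attitude=None, v=150, max_force=None): straight line of the TCP; attitude=None keeps the orientation; v is the mean speed in mm/s. With max_force (N) it stops when the force on the tool has changed by that much, and returns True; else False.
- env.movej(angles): joint-space move.
- env.command_gripper(opening): opening from 0.0 (shut) to 1.0 (fully open); the grip force is fixed at half the most; returns when the fingers have stopped.
- env.sleep(seconds).
- env.ik(position, orientation): joint angles nearest the present ones, or None.
- cams.grab_frame(name): name is "side" or "top" or "wrist"; returns (picture, depth): 400x640x3 uint8, blue, green, red; 400x640 float32, mm along the optical axis (not along the pixel's ray), 0 where there is no reading.
- cams.calibration(name): a dict with "camera_matrix" (3x3 intrinsics, pixels), "R" (3x3) and "t" (3): a world point X has camera coordinates R X + t. Camera axes: x right, y down, z forward; pixel columns grow to the right and rows downward; lengths in mm; the calibration is good to about 2 mm. A picture is of the moment at which its call begins: read the wrist's pose just before it. calibration takes no time and is no camera call; for the wrist camera it gives the pose at the moment of the call.
A pose or a line that the arm cannot do raises env.PlanningError and nothing moves.
- env.sign_off(): hands the job in; it is judged then, once.
Readings, each from a call of its own:
- env.get_clock(): time.
- env.get_joints(): joint angles.
- env.get_qvel(): joint speeds.
- env.get_joint_efforts(): joint torques, N m.
- env.get_tcp_pos(): TCP position.
- env.get_tcp_rot(): TCP orientation.
- env.get_force(): force on the tool from outside, world axes, zero at the start.
- env.get_moment(): the same for the moment, N m.
- env.get_grip_width(): opening from 0.0 (shut) to 1.0 (fully open).
- env.get_finger_force(): force on a finger pad.
Only numpy, scipy, OpenCV 4.12 (cv2) and the standard library are available. Lean on these libraries where they do the work, as an engineer would, in place of code of your own. Each camera call takes 0.05 s, during which the arm holds its last target. There are 200 camera calls.

## Working session

There is one attempt and no reset: what is moved stays moved. The work goes in short steps, each a Python script; the robot and the scene stay as the last script left them, time stands still between calls to the robot, and variables do not carry over. Pictures are saved under pics/ and viewed, at most 10 in all, crops included, and the job is handed in when it is done.

```bash
mkdir -p pics; ls; python3 - <<'E'
from cell import env,cams
import cv2,numpy as np
for n in("top","side"):
    p,d=cams.grab_frame(n); cv2.imwrite(f"pics/{n}0.png",p); np.savez(f"{n}0.npz",p=p,d=d,**cams.calibration(n))
    c=cams.calibration(n);print(n,c["R"],c["t"],c["camera_matrix"])
print(env.tcp_to_tips,env.get_clock(),env.get_tcp_rot())
E
```

```text
pics
top [[ 0.02257361 -0.99950098  0.02209595]
 [-0.98058713 -0.02644168 -0.19429289]
 [ 0.19478019 -0.01728111 -0.98069467]] [-31.30716944 516.47169536 891.09477528] [[376.1608739    0.         317.60206201]
 [  0.         376.1608739  192.74914526]
 [  0.           0.           1.        ]]
side [[-0.97306425  0.23008493 -0.01438348]
 [ 0.1457319   0.56557899 -0.81171585]
 [-0.17862859 -0.79194781 -0.58387541]] [ 494.72481706  -20.59303011 1209.78884869] [[401.06032507   0.         316.90706302]
 [  0.         401.06032507 196.03740985]
 [  0.           0.           1.        ]]
19.0 0.1 [[ 9.62213829e-01  2.72294904e-01 -1.80537340e-04]
 [ 2.72294890e-01 -9.62212869e-01  1.37393743e-03]
 [ 2.00400809e-04 -1.37118099e-03 -9.99999040e-01]]
```

View pics/top0.png

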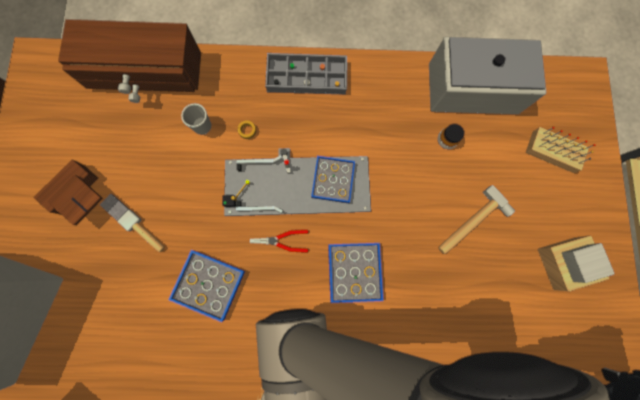

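View pics/side0.png

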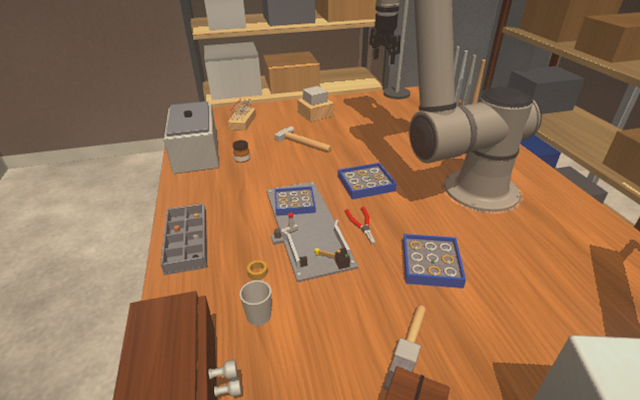

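The top view shows three trays: one on the bed at (335,178), and look-alikes off the dock at (208,285) and (356,272) that look larger. I choose the one on the bed. The pawl with its red pin is near (287,160), and the channel with the yellow roller is around (247,184).

```bash
python3 - <<'E'
import cv2
p=cv2.imread("pics/top0.png")[140:230,215:380]
cv2.imwrite("pics/top0c.png",cv2.resize(p,(792,432),interpolation=cv2.INTER_CUBIC))
E
cat > h.py <<'E'
import numpy as np
def ray(c,u,v,z):
    """world point at height z seen at pixel u,v"""
    R,t,K=c["R"],c["t"],c["camera_matrix"]
    o=-R.T@t; d=R.T@np.linalg.solve(K,[u,v,1]); return o+d*(z-o[2])/d[2]
E
```

```text
(no output)
```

View pics/top0c.png

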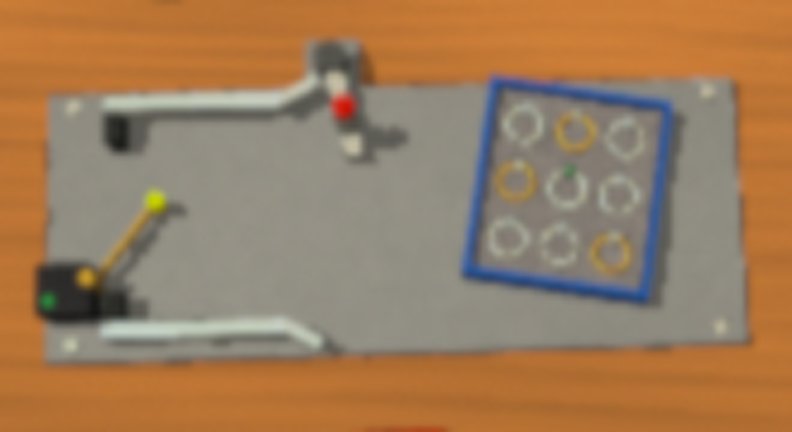

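The crop shows the bed corners at about (48,97), (45,361), (733,80) and (748,342). The blue rim corners are at (492,78), (671,103), (646,300) and (465,272), the red pin tip is at (344,106) and the hub at (333,60).

```bash
python3 - <<'E'
import numpy as np
from h import ray
c=np.load("top0.npz")
f=lambda x,y,z: ray(c,215+(x+.5)/4.8-.5,140+(y+.5)/4.8-.5,z)
B=np.array([f(*q,10) for q in((48,97),(45,361),(733,80),(748,342))])[:,:2]  # (+x,+y),(-x,+y),(+x,-y),(-x,-y)
L=np.array([[75,145],[-75,145],[75,-235],[-75,-235]],float)
bc,lc=B.mean(0),L.mean(0); U,_,V=np.linalg.svd((L-lc).T@(B-bc)); R=(U@V).T
o=bc-R@lc; print("dock",o,np.arctan2(R[1,0],R[0,0]),"resid",((L@R.T+o)-B).round(1).tolist())
T=np.array([f(*q,32) for q in((492,78),(671,103),(646,300),(465,272))])[:,:2]
print("tray sides",[np.linalg.norm(T[i]-T[i-1]).round(1) for i in range(4)], "dock frame",((T-o)@R).round(1).tolist(),((T-o)@R).mean(0))
for n,q,z in(("pin",(344,106),70),("hub",(333,60),32),("roller",(155,201),29)):
    w=f(*q,z); print(n,w.round(1),((w[:2]-o)@R).round(1))
E
```

```text
dock [541.96610536  80.30214736] 0.054211740151547894 resid [[1.6, 0.3], [-1.7, 0.9], [1.3, -0.3], [-1.2, -0.8]]
tray sides [np.float64(108.2), np.float64(98.1), np.float64(109.6), np.float64(97.3)] dock frame [[71.6, -99.7], [55.1, -196.4], [-52.9, -177.6], [-35.2, -82.0]] [   9.63628093 -138.89480521]
pin [590.   61.6  70. ] [ 47.  -21.3]
hub [626.5  71.2  32. ] [ 83.9 -13.6]
roller [546.1 163.4  29. ] [ 8.6 82.7]
```

```bash
cat >> h.py <<'E'
O=np.array([542.0,80.3]); YAW=0.0542
Rd=np.array([[np.cos(YAW),-np.sin(YAW)],[np.sin(YAW),np.cos(YAW)]])
def W(x,y,z): return np.append(O+Rd@[x,y],z)          # dock -> world
def D(p): return (np.asarray(p)[:2]-O)@Rd             # world -> dock
def att(phi):                                          # tool down, closing axis at dock angle phi
    y=np.array([np.cos(phi+YAW),np.sin(phi+YAW),0]); z=np.array([0,0,-1.]); return np.column_stack([np.cross(y,z),y,z])
def pin(a,z): return W(86-40*np.cos(a),-12-40*np.sin(a),z)
def patt(a): return att(a-np.pi/2)
def swing(env,a0,a1,n,z,f=12):
    for a in np.linspace(a0,a1,n+1)[1:]:
        if env.move_straight(pin(a,z),patt(a),v=60,max_force=f): print("stopped at",a,env.get_force()); return
E
python3 - <<'E'
from cell import env,cams
from h import *
import cv2
print(D(env.get_tcp_pos()))
env.goto(pin(.23,150),patt(.23)); print(env.get_joints(),env.get_clock())
env.command_gripper(.45)
p,d=cams.grab_frame("wrist"); cv2.imwrite("pics/w1.png",p)
p,d=cams.grab_frame("top"); cv2.imwrite("pics/t1.png",p)
c=cams.calibration("wrist")
q=c["camera_matrix"]@(c["R"]@pin(.23,70)+c["t"]);print(q[:2]/q[2])
E
```

```text
[-430.17337982 -562.65403669]
[-2.63586401e-02  5.56681123e-01  1.46727320e+00 -2.13831259e-04
  1.11728355e+00  1.26154528e+00] 2.6833
[313.74872075 224.87292393]
```

View pics/w1.png

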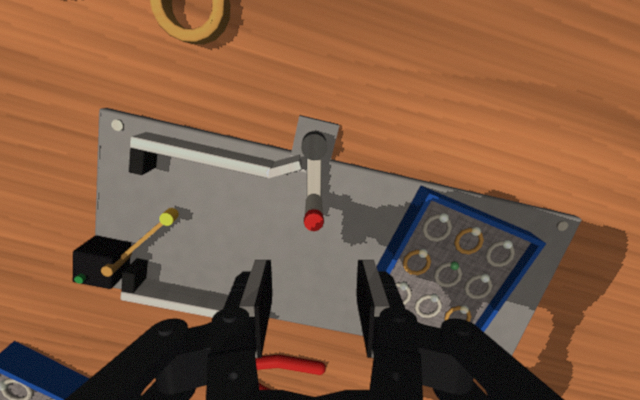

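The red tip is at (314,219), against a prediction of (314,225), so the error is about 2 mm and fine for caging. The pin is between the fingers.

```bash
python3 - <<'E'
from cell import env,cams
from h import *
import cv2
print(env.move_straight(pin(.23,55),v=100,max_force=8))
env.command_gripper(.25); print(env.get_grip_width(),env.get_clock())
swing(env,.23,1.58,5,55)
p,d=cams.grab_frame("top"); 
print(D(env.get_tcp_pos()),env.get_clock())
env.command_gripper(.4)
env.move_straight(pin(1.5,150),v=200)
env.command_gripper(.8)
env.goto(W(90,-240,180),att(-np.pi/2))
p,d=cams.grab_frame("top"); cv2.imwrite("pics/t2.png",cv2.resize(p[140:230,215:380],(792,432),interpolation=cv2.INTER_CUBIC));print(env.get_clock())
E
```

```text
False
0.2491345363135475 4.7167
[ 86.29912971 -51.95981172] 6.85
9.4167
```

View pics/t2.png

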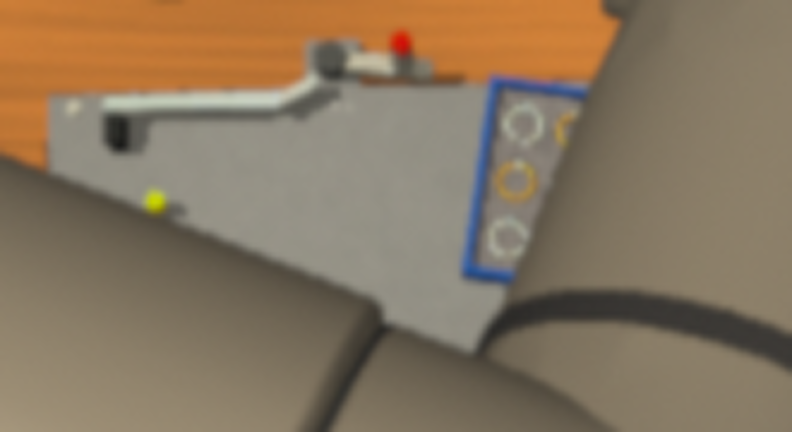

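The pawl is open: its pin is at (401,43) and the bar lies along the bed edge. Next I nudge the tray from its +x side to centre and square it.

```bash
python3 - <<'E'
from cell import env,cams
from h import *
import cv2
env.goto(W(102,-141,80),att(-np.pi/2))
s=env.move_straight(W(102,-141,3),v=40,max_force=4); z=env.get_tcp_pos()[2]; print("table contact",s,z)
zt=z+15
env.move_straight(W(102,-141,zt),v=60)
print("push",env.move_straight(W(67,-141,zt),v=50,max_force=15),D(env.get_tcp_pos()),env.get_force(),zt)
env.move_straight(W(85,-141,zt),v=100)
env.move_straight(W(85,-141,150),v=200)
env.goto(W(0,-215,200),att(0))
print(env.get_joints(),env.get_clock())
cal=cams.calibration("wrist"); p,d=cams.grab_frame("wrist"); cv2.imwrite("pics/w2.png",p); np.savez("w2.npz",**cal)
E
```

```text
table contact True 11.82577850574231
push False [  67.05555528 -141.13018147] [ 0.26189092 -0.03121467 -0.09302377] 26.82577850574231
[-3.72445987e-01  4.67014447e-01  1.47501756e+00  2.39770403e-05
  1.20062861e+00 -4.25980918e-01] 15.45
```

View pics/w2.png

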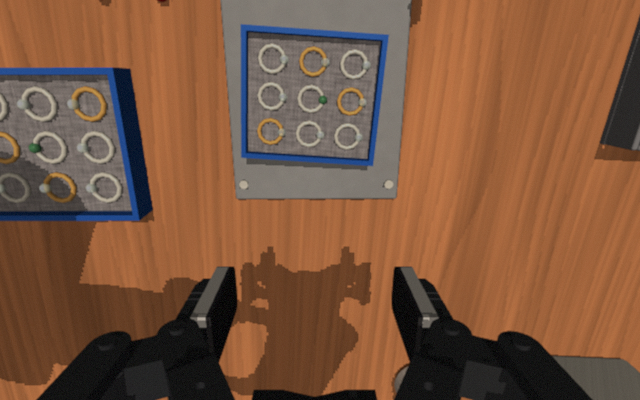

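The wrist view shows the tray rim corners at about (243,26), (386,36), (371,165) and (244,157). The bed's outer corners are at (237,199) and (396,198).

```bash
python3 - <<'E'
from h import *
c=np.load("w2.npz")
for u,v,z in((243,26,32),(386,36,32),(371,165,32),(244,157,32),(237,199,10),(396,198,10)): print(u,v,D(ray(c,u,v,z)).round(1))
E
```

```text
243 26 [-52.4 -93.1]
386 36 [ 53.1 -99.9]
371 165 [  47.  -197.5]
244 157 [ -58.1 -190.6]
237 199 [ -71.6 -234.5]
396 198 [  75.3 -233.7]
```

```bash
python3 - <<'E'
from cell import env,cams
from h import *
import cv2
env.goto(W(-3.5,-232,60),att(0))
env.move_straight(W(-3.5,-232,26),v=80,max_force=8)
for x,y,f in((-3.5,-185,15),(0.5,-80,15)):
    print(env.move_straight(W(x,y,26),v=60,max_force=f),D(env.get_tcp_pos()),env.get_force())
print(env.move_straight(W(0.5,-40,26),v=40,max_force=12),D(env.get_tcp_pos()),env.get_force())
print(env.move_straight(W(0.5,-4,26),v=25,max_force=12),D(env.get_tcp_pos()),env.get_force())
env.sleep(.3); print(D(env.get_tcp_pos()),env.get_force(),env.get_clock())
E
```

```text
False [  -3.64434651 -184.84377293] [-0.48590364 -0.33851752  0.37227953]
True [  1.64036393 -96.20160785] [ 1.98056122 -2.02485171  1.45063591]
False [  0.04623462 -39.81724355] [ 0.36844845  0.50257963 -0.49819511]
True [  0.44154919 -10.91413875] [ 0.22472189 -2.02180476  1.97967958]
[ -0.06369163 -10.9489092 ] [0.10800779 0.16275767 0.25845109] 21.9167
```

It stopped at TCP y = -10.9, which is where home should be. I back off and look.

```bash
python3 - <<'E'
from cell import env,cams
from h import *
import cv2
env.move_straight(W(0,-30,26),v=100)
env.move_straight(W(0,-60,160),v=150)
env.goto(W(0,-75,260),att(0))
cal=cams.calibration("wrist"); p,d=cams.grab_frame("wrist"); cv2.imwrite("pics/w3.png",cv2.resize(p[0:230,150:500],(770,506),interpolation=cv2.INTER_CUBIC)); np.savez("w3.npz",**cal);print(env.get_clock())
E
```

```text
23.8583
```

View pics/w3.png

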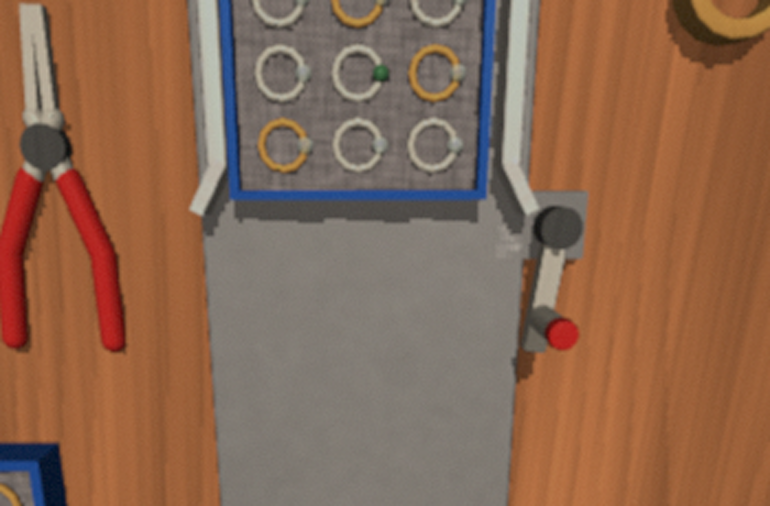

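The tray is in the channel with its trailing edge at crop row 197, between (231,197) and (485,197). The hub is at (558,228) and the pin top at (562,333).

```bash
python3 - <<'E'
from h import *
c=np.load("w3.npz")
for n,x,y,z in(("edgeL",231,199,32),("edgeR",485,199,32),("railL",200,212,34),("railR",530,213,34),("hub",558,228,32),("pin",562,333,70)):
    print(n,D(ray(c,150+(x+.5)/2.2-.5,(y+.5)/2.2-.5,z)).round(1))
E
```

```text
edgeL [-55.7   0. ]
edgeR [52.7 -0.1]
railL [-68.9  -5.2]
railR [71.9 -5.7]
hub [ 84.9 -12. ]
pin [ 80.6 -50.4]
```

```bash
python3 - <<'E'
from cell import env,cams
from h import *
import cv2
env.command_gripper(.45)
env.goto(pin(1.44,150),patt(1.44))
print(env.move_straight(pin(1.44,59),v=100,max_force=8))
env.command_gripper(.25); print(env.get_grip_width())
swing(env,1.44,-.14,6,59,10)
print(D(env.get_tcp_pos()),env.get_clock())
env.command_gripper(.4)
env.move_straight(env.get_tcp_pos()+[0,0,100],v=150)
env.goto(W(0,-140,260),att(0))
cal=cams.calibration("wrist"); p,d=cams.grab_frame("wrist"); 
env.movej([-1.441,.342,1.524,0,1.275,-.146])
t,_=cams.grab_frame("top")
a=cv2.resize(p[0:200,170:470],(600,400)); b=cv2.resize(t[140:230,215:300],(680,720),interpolation=cv2.INTER_CUBIC)[100:620]
cv2.imwrite("pics/t4.png",b);cv2.imwrite("pics/w4.png",p);print(env.get_clock())
E
```

```text
False
0.24495659669595807
[46.40597098 -7.19465067] 28.7333
33.8
```

View pics/t4.png

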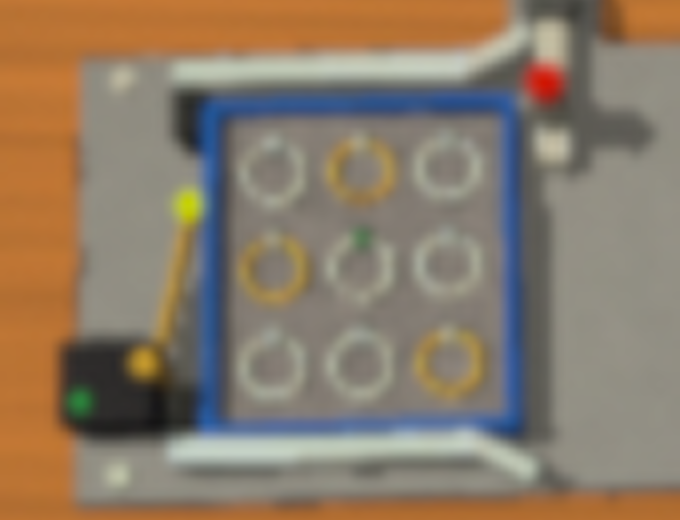

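The tray sits against both end stops with the lever pressed in, roller at (188,205). The pawl lies across the mouth, pin at (543,83) and free end at (553,150). I put numbers on these.

```bash
python3 - <<'E'
from h import *
c=np.load("top0.npz")
f=lambda x,y,z: D(ray(c,215+(x+.5)/8-.5,140+(y+100.5)/8-.5,z))
p=f(543,83,70);print("pin",p,"angle",np.arctan2(-12-p[1],86-p[0]))
r,h=f(188,205,29),f(144,362,29); print("roller",r,"hinge",h,np.linalg.norm(r-h))
print("tray",[f(*q,32).round(1) for q in((203,97),(518,93),(521,432),(203,432))])
print("rail in", f(320,80,34),f(320,432,34))
print("lever angle free", np.degrees(0))
h0=lambda x,y,z: D(ray(c,215+(x+.5)/4.8-.5,140+(y+.5)/4.8-.5,z))
a=h0(155,201,29)-h0(86,277,29); b=r-h; print("lever turn",np.arctan2(a[0]*b[1]-a[1]*b[0],a@b))
E
```

```text
pin [ 45.23537082 -11.75099934] angle -0.0061081767935820975
roller [ 19.16754482 105.38474237] hinge [-31.82130684 118.83847315] 52.73391570503272
tray [array([ 54.2, 100.3]), array([52.9, -1.1]), array([-58.2,  -0.8]), array([-55.4,  99.4])]
rail in [58.31726038 62.43048047] [-56.76790469  62.33512871]
lever angle free 0.0
lever turn 0.47333705694134887
```

All checks pass: pawl about 0 rad, lever turned about 0.47 rad, tray centre about 2 mm off the centre line, and the arm clear.

```bash
python3 -c "
from cell import env
print(env.sign_off(),env.get_clock())"
```

```text
the job is handed in; nothing more can be done
the job is handed in; nothing more can be done
```

I handed the job in after about 34 s: the tray is home against both end stops, the switch lever is pressed in (about 0.47 rad), and the pawl is closed behind the tray at about 0 rad, all measured from the final pictures; the hand-in call returned no verdict.

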